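# Sort leaning reagent bottles by weight

### The arm

A 6-joint arm with a two-finger parallel gripper is mounted at the origin on the work surface. World frame = base frame: x ahead of the robot, y to its left, z up, the work surface at z = 0. Lengths are in m, angles in rad, forces in N, time in s.
With the tool pointing down it reaches from about 0.375 to 0.9 m from the base axis. Payload 3.1 kg.
Tool frame: the origin (TCP) lies at the very end of the fingers, on their centre line; the grasp point (between the pads) lies 19 mm behind it (manip.grasp_offset is the distance from the TCP to the grasp point, in m); x points along the fingers, z is the direction in which the jaws open and shut, and the axes are right-handed (so a half turn about x gives the same grasp; the last joint's range is limited). The gripper opens to 85 mm and grips with 20 to 120 N. Pads are 22 mm wide; open, the fingers measure 114 mm over their backs; the gripper's body (76 mm by 85 mm) begins 54 mm behind the grasp point. The pads swing forward as they close: fully open they stand 13 mm farther back than shut.
Start: joints at [-1.369, 0.527, 1.433, -0, 1.181, -0.178], TCP at [0.232, -0.58, 0.231] pointing down, gripper open.
Joint ranges: [-3.08, 3.08], [-0.75, 2.2], [0.22, 2.44], [-1.43, 4.57], [0, 2.65], [-2.85, 2.85]. Speed limits (rad/s): [2.79, 2.79, 3.14, 3.14, 3.14, 3.14].

### API

Orientations are given as a unit quaternion [x, y, z, w].
In Python, from station import manip gives the robot as it stands.
- The arm moves only by the tool send_rows, never from a script. Its argument "steps" is a list that holds one entry, the list of rows, each a list of 5 numbers: the closure, from 0 (fully open) to 1 (shut), then the shift along the world's x, y, z in m, then the turn about the world's z in rad. A call has 1 to 8 rows; each row is the pose to reach, as a shift and turn from the pose commanded when the call began; what a row does not reach only later rows make up. A row lasts 1/8 s, in which the tool goes at most 62.5 mm and 10.7 degrees, less where a joint would pass 70% of its speed; a pose out of reach is approached as far as the arm can. A call with a gripper value outside its range is refused whole. The fingers move at their own pace and stop on an object; "grip_force" is the grip in N (left out, the last holds). Time passes only in rows, so rows that repeat a pose let the fingers close. It gives the time, the measured TCP pose, the force and the opening at its end, in the units of the state.
- manip.sense(): the state, without advancing time (a new reading comes with each control period).
- manip.snapshot(name): name is "scene" or "top" or "wrist"; returns the picture (420x560x3 uint8, red, green, blue); there is no depth.
- manip.camera_params(name): a dict with "fx", "fy", "cx", "cy" (pixels), "T" (4x4, takes a point from camera to world coordinates); the wrist camera has in their place "tool_from_camera" (4x4, takes a point from camera to tool coordinates, whose origin is the TCP and whose axes are the tool frame's). Camera axes: x right, y down, z forward; pixel columns grow to the right and rows downward; lengths in m; the calibration is good to about 2 mm. A picture is of the moment at which its call begins: read the wrist's pose just before it. camera_params takes no time and is no camera call.
- manip.sign_off(): hands the job in, once; it reports no verdict.
The state is a dict: "t": time; "q": joint angles; "qd": joint speeds; "tau": joint torques, N m; "tcp_pos": TCP position; "tool_rot": TCP orientation; "force": force on the tool from outside, world axes, zero at the start; "ft_torque": the same for the moment, N m; "finger_gap": opening from 0.0 (shut) to 1.0 (fully open).
Only numpy, scipy, OpenCV 4.12 (cv2) and the standard library are available. Lean on these libraries where they do the work, as an engineer would, in place of code of your own. Each camera call takes 0.05 s, during which the arm holds its last target.

### The job

The three white square bottles leaning in the tipped rack look alike, but some are full and some are empty: lift each one and feel how heavy it is. Stand every full bottle upright in the shallow white tray with handles and every empty one upright in the slatted crate, holding each one upright until it stands on the floor of the tray or crate, without dropping it or knocking any over. Leave the other things on the bench where they are.

Things in the scene. Friction and masses are not known exactly. Their poses are not given: they have to be found in the camera images.
- bottle1: sealed opaque white square bottle, body 56 x 56 x 92 mm, red screw cap 38 mm across, cap top 118 mm up; origin: centre of underside, z along it to the cap, faces square to x, y. Starts leaning in a rack bay, z tipped 25 degrees from vertical to the rack's -x. Full 0.41 to 0.57 kg, empty 0.08 to 0.13 kg; one or two of the three are full, at random; only weight tells
- bottle2: sealed opaque white square bottle, body 56 x 56 x 92 mm, red screw cap 38 mm across, cap top 118 mm up; origin: centre of underside, z along it to the cap, faces square to x, y. Starts leaning in a rack bay, z tipped 25 degrees from vertical to the rack's -x. Same weights as bottle1. Gripped across y on the body 74 mm above the base, fingers clear the rack
- bottle3: sealed opaque white square bottle, body 56 x 56 x 92 mm, red screw cap 38 mm across, cap top 118 mm up; origin: centre of underside, z along it to the cap, faces square to x, y. Starts leaning in a rack bay, z tipped 25 degrees from vertical to the rack's -x. Same weights as bottle1
- rack: fixed aluminium rack on a grey plinth, 430 mm along its y, tipped 25 degrees to its -x (robot side); origin on the bench, 128 mm under the cradle floor's middle. Bays at y -150, -30, 90 mm. Along a bottle's axis the front wall hides its lowest 50 mm, rear lip 18, partitions 30; 64 mm between bottles, drawn out along their axes. Closed grey box at y 157 to 213 mm is part of it, not a bottle
- flat_tray: tray for full bottles: fixed, shallow, white enamel, unbroken walls 25 mm high, a bar handle at each short end; 130 mm (x) by 220 mm (y) outside, walls and floor 5 mm thick; origin under its centre on the bench, z up. Holds two bottles along y, centres at y = +-56 mm; may stand left or right
- crate: crate for empty bottles: fixed, grey plastic, walls of two open slats 46 mm high, no handles, solid floor; 130 mm (x) by 220 mm (y) outside, walls and floor 5 mm thick; origin under its centre on the bench, z up. Holds two bottles along y, centres at y = +-56 mm; may stand left or right
- amber_jar: bystander: loose amber jar, 54 mm across, 85 mm tall; origin under its centre
- tip_box: bystander: loose blue box with clear lid, 80 x 120 mm, 64 mm tall; origin under its centre
- beaker: bystander: loose glass beaker, 72 mm across, 95 mm tall; origin under its centre
- wash_bottle: bystander: loose round white bottle with green cap, 64 mm across, 160 mm tall; origin under its centre
Things that resemble listed ones, but are neither listed nor needed, are in the scene too. What is shaped like the bottle2 but purple is not meant.

How it is judged:
At the end, for the whole second after the job is handed in: Every bottle is released, at rest, upright (0.1 rad) on its container's floor (base under 12 mm up; base centre within 42 mm in x and 85 mm in y of the container's centre): in the flat tray if full (pressing on it with over 3 N), in the crate if empty (0.3 to 2.2 N) (((x of bottle1 in the frame of flat_tray between -0.042 and 0.042 m and y of bottle1 in the frame of flat_tray between -0.085 and 0.085 m and z of bottle1 in the frame of flat_tray below 0.012 m and contact force between bottle1 and flat_tray above 3 N) or (x of bottle1 in the frame of crate between -0.042 and 0.042 m and y of bottle1 in the frame of crate between -0.085 and 0.085 m and z of bottle1 in the frame of crate below 0.012 m and contact force between bottle1 and crate between 0.3 and 2.2 N)) and angle between each of bottle1, bottle2, bottle3's own z axis and vertical below 0.1 rad and linear speed of each of bottle1, bottle2, bottle3 below 0.02 m/s and ((x of bottle2 in the frame of flat_tray between -0.042 and 0.042 m and y of bottle2 in the frame of flat_tray between -0.085 and 0.085 m and z of bottle2 in the frame of flat_tray below 0.012 m and contact force between bottle2 and flat_tray above 3 N) or (x of bottle2 in the frame of crate between -0.042 and 0.042 m and y of bottle2 in the frame of crate between -0.085 and 0.085 m and z of bottle2 in the frame of crate below 0.012 m and contact force between bottle2 and crate between 0.3 and 2.2 N)) and ((x of bottle3 in the frame of flat_tray between -0.042 and 0.042 m and y of bottle3 in the frame of flat_tray between -0.085 and 0.085 m and z of bottle3 in the frame of flat_tray below 0.012 m and contact force between bottle3 and flat_tray above 3 N) or (x of bottle3 in the frame of crate between -0.042 and 0.042 m and y of bottle3 in the frame of crate between -0.085 and 0.085 m and z of bottle3 in the frame of crate below 0.012 m and contact force between bottle3 and crate between 0.3 and 2.2 N))); the robot touches nothing.
It fails at once if a bottle was dropped or knocked over (faster than 0.5 m/s while the fingers do not touch it) ((linear speed of bottle1 above 0.5 m/s and contact force between bottle1 and the fingers below 0.05 N) or (linear speed of bottle2 above 0.5 m/s and contact force between bottle2 and the fingers below 0.05 N) or (linear speed of bottle3 above 0.5 m/s and contact force between bottle3 and the fingers below 0.05 N)).
It fails at once if a bottle was let go leaning (free of the fingers, under 90 mm above the bench, more than 0.2 rad from upright) ((angle between bottle1's own z axis and vertical above 0.2 rad and height (world z) of bottle1 below 0.09 m and contact force between bottle1 and the fingers below 0.05 N) or (angle between bottle2's own z axis and vertical above 0.2 rad and height (world z) of bottle2 below 0.09 m and contact force between bottle2 and the fingers below 0.05 N) or (angle between bottle3's own z axis and vertical above 0.2 rad and height (world z) of bottle3 below 0.09 m and contact force between bottle3 and the fingers below 0.05 N)).
It fails at once if a bystander was moved (more than 30 mm) or tipped over (distance of any of amber_jar, tip_box, beaker, wash_bottle from where it was at the start of the episode above 0.03 m or angle between any of amber_jar, tip_box, beaker, wash_bottle's own z axis and vertical above 0.3 rad).
It also fails if it takes over 72 s, if anything falls off the work surface, if the arm or the gripper's body presses on something with over 40 N, if the wrist force passes 120 N, or if a joint passes its speed limit or range.

## Working session

There is one attempt and no reset: what is moved stays moved. The work goes in short steps, Python scripts to look and compute and a tool call to move; the robot and the scene stay as the last step left them, time stands still between calls to the robot, and variables do not carry over. Pictures are saved under pics/ and viewed, and the job is handed in when it is done.

Besides the shell and the picture viewer there is one more tool, called after "Request:" as a command line: name --argument value ..., lists and objects as JSON in quotes. send_rows: Moves the arm, as the interface text tells. Its arguments: {"type":"object","properties":{"steps":{"type":"array","items":{"type":"array","items":{"type":"array","items":{"type":"number"}}}},"grip_force":{"type":"number"}},"required":["steps"]}

```bash
ls; mkdir -p pics
python3 - <<'E'
from station import manip
import cv2
print(manip.sense())
for n in ["scene","top","wrist"]:
    p=manip.snapshot(n); cv2.imwrite(f"pics/{n}0.png",p[:,:,::-1])
    print(n,manip.camera_params(n))
print(manip.grasp_offset)
E
```

```text
pics
{'t': 0.0, 'q': array([-1.36950474e+00,  5.28491815e-01,  1.43388863e+00, -8.01597314e-06,
        1.18141467e+00, -1.78500840e-01]), 'qd': array([ 0.00087824, -0.00089592,  0.0005561 ,  0.00047355,  0.00052544,
        0.00021674]), 'tau': array([ 1.70340834e-03, -4.42346549e+01, -1.78026438e+01, -1.93400462e-05,
        8.30909761e-03,  9.59076019e-07]), 'tcp_pos': array([ 0.23158444, -0.57974219,  0.23032222]), 'tool_rot': array([ 0.39717472,  0.58594934, -0.39608986,  0.58483197]), 'force': array([-0.48575584, -0.10727475, -0.48232991]), 'ft_torque': array([-0.02515245, -0.04038995,  0.05136781]), 'finger_gap': 1.002650001092626}
scene {'fx': 428.2145072059028, 'fy': 428.2145072059028, 'cx': 271.43718164483647, 'cy': 203.98281273749922, 'T': array([[-0.42339583,  0.54787483, -0.72150478,  1.31893944],
       [ 0.90593059,  0.26050733, -0.33380489,  0.3766568 ],
       [ 0.00507399, -0.79496484, -0.60663428,  0.81730375],
       [ 0.        ,  0.        ,  0.        ,  1.        ]])}
top {'fx': 474.60967102332233, 'fy': 474.60967102332233, 'cx': 276.23254808395717, 'cy': 203.1321788743652, 'T': array([[-9.07515842e-04, -9.97581734e-01,  6.94971957e-02,
         4.10958997e-01],
       [-9.99975422e-01,  4.22151672e-04, -6.99830742e-03,
        -1.74445411e-02],
       [ 6.95204529e-03, -6.95018388e-02, -9.97557599e-01,
         1.46586673e+00],
       [ 0.00000000e+00,  0.00000000e+00,  0.00000000e+00,
         1.00000000e+00]])}
wrist {'fx': 367.163477438485, 'fy': 367.163477438485, 'cx': 284.71938401869534, 'cy': 207.38751969949692, 'tool_from_camera': array([[-4.60088269e-05, -3.25220038e-01,  9.45638369e-01,
        -1.42194809e-01],
       [-4.18394181e-04, -9.45638281e-01, -3.25220028e-01,
         8.28137786e-02],
       [ 9.99999911e-01, -4.10612583e-04, -9.25624636e-05,
        -1.06628201e-03],
       [ 0.00000000e+00,  0.00000000e+00,  0.00000000e+00,
         1.00000000e+00]])}
0.0187
```

View pics/scene0.png

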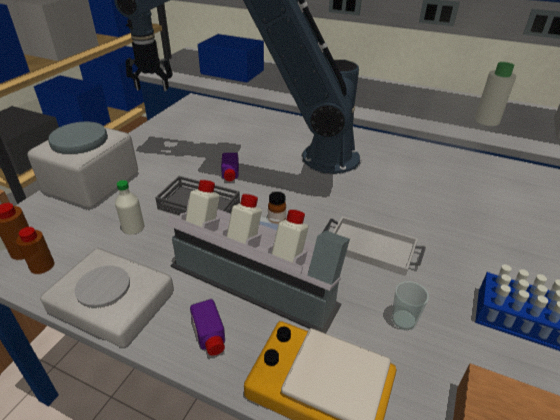

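View pics/top0.png

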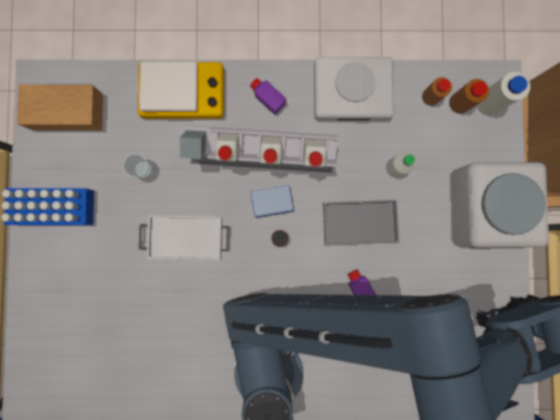

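View pics/wrist0.png

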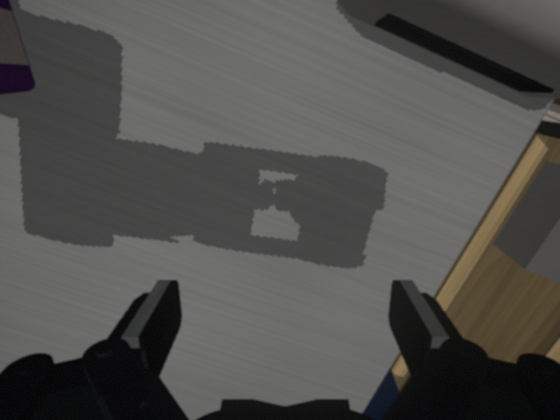

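```bash
cat > h.py <<'E'
import numpy as np, cv2
from station import manip
def proj(n,P):
    c=manip.camera_params(n);T=np.linalg.inv(c["T"])
    P=np.atleast_2d(P);q=P@T[:3,:3].T+T[:3,3]
    return np.c_[c["fx"]*q[:,0]/q[:,2]+c["cx"],c["fy"]*q[:,1]/q[:,2]+c["cy"]]
def ray(n,uv):
    c=manip.camera_params(n);T=c["T"]
    d=T[:3,:3]@np.array([(uv[0]-c["cx"])/c["fx"],(uv[1]-c["cy"])/c["fy"],1.])
    return T[:3,3],d
def onz(n,uv,z):
    o,d=ray(n,uv); return o+d*(z-o[2])/d[2]
def tri(a,b):
    A=[];B=[]
    for n,uv in (a,b):
        o,d=ray(n,uv);d=d/np.linalg.norm(d);M=np.eye(3)-np.outer(d,d);A.append(M);B.append(M@o)
    A=np.vstack(A);B=np.hstack(B);x,r,_,_=np.linalg.lstsq(A,B,rcond=None);return x,np.linalg.norm(A@x-B)
E
python3 - <<'E'
from h import *
B={}
for n in["top","scene"]:
    im=cv2.imread(f"pics/{n}0.png");h=cv2.cvtColor(im,cv2.COLOR_BGR2HSV)
    m=(((h[...,0]<8)|(h[...,0]>172))&(h[...,1]>150)&(h[...,2]>80)).astype(np.uint8)
    N,l,s,c=cv2.connectedComponentsWithStats(m)
    for i in range(1,N):
        if s[i,4]>30: print(n,s[i],c[i].round(1))
im=cv2.imread("pics/top0.png")[110:270,120:420];cv2.imwrite("pics/ct.png",cv2.resize(im,None,fx=2.6,fy=2.6,interpolation=cv2.INTER_CUBIC))
im=cv2.imread("pics/scene0.png")[160:340,150:440];cv2.imwrite("pics/cs.png",cv2.resize(im,None,fx=2.7,fy=2.7,interpolation=cv2.INTER_CUBIC))
E
```

```text
top [251  79   9  10  52] [254.8  83.3]
top [437  79  14  13 138] [443.2  85. ]
top [471  81  17  16 201] [478.8  88.4]
top [219 146  12  14 131] [224.5 152.7]
top [264 149  12  14 130] [269.8 155.7]
top [310 152  12  14 132] [315.2 158.7]
top [349 271  11  10  68] [353.7 275. ]
scene [224 169  11  12 109] [229.1 174.7]
scene [199 180  15  12 152] [205.6 185.6]
scene [241 194  17  13 171] [248.5 200.3]
scene [  0 202  15  17 174] [  5.4 210.1]
scene [287 210  18  14 195] [295.2 216.4]
scene [ 18 226  17  17 188] [ 26.2 233.8]
scene [206 336  18  19 280] [214.5 345.2]
```

View pics/ct.png

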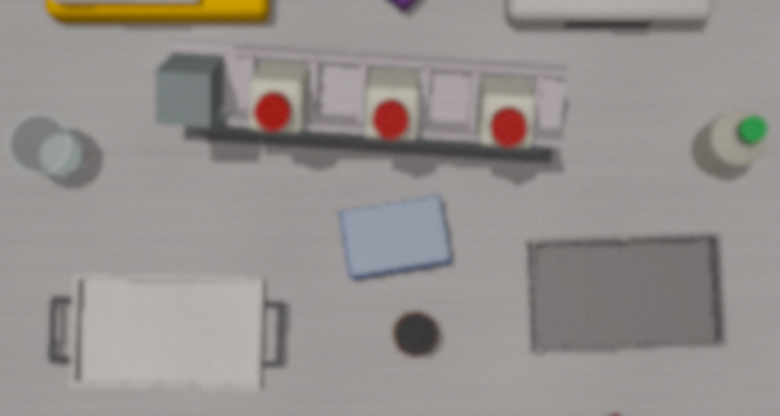

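View pics/cs.png

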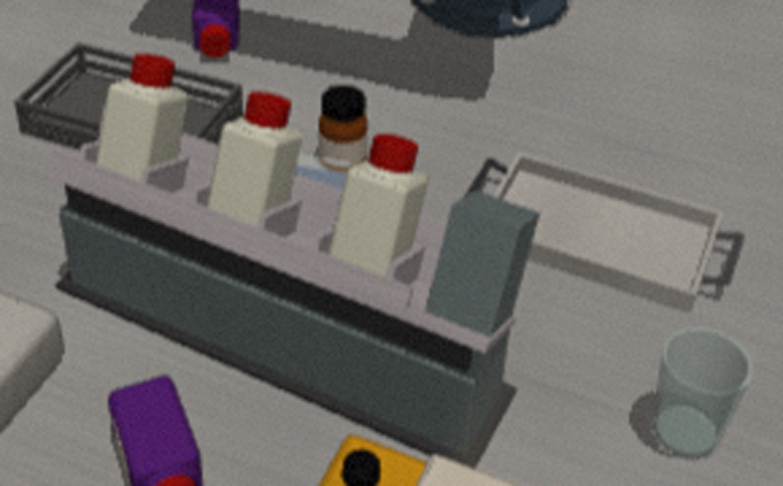

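Run:
```python
from h import *
top=[(224.5,152.7),(269.8,155.7),(315.2,158.7)];sc=[(295.2,216.4),(248.5,200.3),(205.6,185.6)]
C=[]
for a,b in zip(top,sc):
    x,r=tri(("top",a),("scene",b));C.append(x);print(x.round(4),r.round(4))
C=np.array(C)
d=C[0]-C[2];yaw=np.arctan2(-d[0],d[1]);print("len",np.linalg.norm(d),"yaw",yaw)
def px(u,v):return (120+u/2.6,110+v/2.6)
def rect(cs,z):
    P=np.array([onz("top",px(*c),z)[:2] for c in cs]);c=P.mean(0)
    print("cs",P.round(3).tolist(),"c",c.round(4),[np.linalg.norm(P[i]-P[(i+1)%4]).round(3) for i in range(4)])
    e=P[0]-P[1];e2=P[3]-P[2];f=e+e2;print("yaw",np.arctan2(-f[0],f[1]).round(3))
rect([(75,277),(265,279),(262,387),(72,385)],.025)
rect([(528,242),(718,236),(722,342),(532,351)],.046)
for nm,c,z in[("jar",(417,334),.085),("box",(395,236),.064),("beakertop",(60,152),.095),("wash",(752,129),.16),("rackend R",(552,155),0.0),("rackend L",(185,130),0)]:
    print(nm,onz("top",px(*c),z).round(3))
s=manip.sense()
from scipy.spatial.transform import Rotation as R
print(R.from_quat(s["tool_rot"]).as_matrix().round(3))
```

```text
[0.6304 0.1131 0.2219] 0.0039
[ 0.6222 -0.007   0.2223] 0.0035
[ 0.6143 -0.1276  0.2227] 0.0028
len 0.24122361071685813 yaw -0.0666580792695138
cs [[0.471, 0.359], [0.468, 0.137], [0.343, 0.14], [0.346, 0.36]] c [0.4069 0.249 ] [np.float64(0.221), np.float64(0.125), np.float64(0.22), np.float64(0.125)]
yaw -0.011
cs [[0.51, -0.168], [0.517, -0.388], [0.395, -0.39], [0.385, -0.172]] c [ 0.4515 -0.2794] [np.float64(0.22), np.float64(0.122), np.float64(0.219), np.float64(0.125)]
yaw 0.039
jar [ 0.404 -0.039  0.085]
box [ 0.516 -0.015  0.064]
beakertop [0.608 0.36  0.095]
wash [ 0.623 -0.397  0.16 ]
rackend R [ 0.618 -0.202  0.   ]
rackend L [0.648 0.237 0.   ]
[[-0.     0.929  0.371]
 [ 0.002  0.371 -0.929]
 [-1.     0.    -0.002]]
```

Request:
send_rows --steps '[[[0.15, 0.03, 0.03, 0.04, -0.1], [0.15, 0.07, 0.08, 0.07, -0.2], [0.15, 0.11, 0.13, 0.07, -0.3], [0.15, 0.15, 0.18, 0.07, -0.447], [0.15, 0.19, 0.23, 0.07, -0.447], [0.15, 0.23, 0.28, 0.07, -0.447], [0.15, 0.27, 0.32, 0.07, -0.447], [0.15, 0.3, 0.36, 0.07, -0.447]]]' --grip_force 20

```text
t: 1.15
tcp_pos: [0.533, -0.2187, 0.3011]
tool_rot: [0.516, 0.483, -0.516, 0.483]
force: [0.3, -0.0, -1.2]
finger_gap: 0.848
```

Request:
send_rows --steps '[[[0.15, 0.025, 0.03, 0.02, 0], [0.15, 0.045, 0.06, 0.02, 0], [0.15, 0.045, 0.09, 0.02, 0], [0.15, 0.045, 0.09, 0.02, 0]]]'

```text
t: 1.65
tcp_pos: [0.5765, -0.1282, 0.3209]
tool_rot: [-0.516, -0.484, 0.516, -0.483]
force: [-0.6, 0.3, 0.1]
finger_gap: 0.851
```

Run:
```python
from h import *
from scipy.spatial.transform import Rotation as R
s=manip.sense();p=manip.snapshot("wrist")
cv2.imwrite("pics/w1.png",p[:,:,::-1])
Rm=R.from_quat(s["tool_rot"]).as_matrix();print(s["t"],s["tcp_pos"],Rm.round(3),s["force"],s["finger_gap"],s["q"].round(3))
im=p[:,:,::-1].copy();h=cv2.cvtColor(im,cv2.COLOR_BGR2HSV)
m=(((h[...,0]<8)|(h[...,0]>172))&(h[...,1]>150)&(h[...,2]>80)).astype(np.uint8)
N,l,st,c=cv2.connectedComponentsWithStats(m)
for i in range(1,N):
    if st[i,4]>50: print(st[i],c[i].round(1))
C=np.array([[0.6304,0.1131,0.2219],[0.6222,-0.007,0.2223],[0.6143,-0.1276,0.2227]])
cp=manip.camera_params("wrist");T=np.eye(4);T[:3,:3]=Rm;T[:3,3]=s["tcp_pos"];Ti=np.linalg.inv(T@cp["tool_from_camera"])
q=C@Ti[:3,:3].T+Ti[:3,3];print(np.c_[cp["fx"]*q[:,0]/q[:,2]+cp["cx"],cp["fy"]*q[:,1]/q[:,2]+cp["cy"],q[:,2]].round(3))
```

```text
1.65 [ 0.57645309 -0.12824446  0.32092106] [[-0.001  0.998 -0.064]
 [ 0.001 -0.064 -0.998]
 [-1.    -0.001 -0.001]] [-0.5930236   0.27793019  0.13102419] 0.8507128114382474 [-0.408  0.392  1.407  0.     1.344  1.227]
[  58  120   61   63 2675] [ 87.8 153. ]
[ 249  121   56   62 2680] [275.9 151.5]
[[-8.44010e+01  1.51590e+02  2.42000e-01]
 [ 9.77340e+01  1.52413e+02  2.42000e-01]
 [ 2.80973e+02  1.52738e+02  2.42000e-01]]
```

View pics/w1.png

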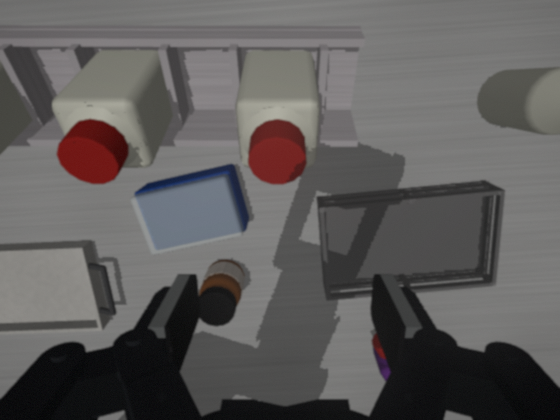

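Request:
send_rows --steps '[[[0.15, 0.03, 0.001, 0, 0], [0.15, 0.05, 0.001, -0.02, 0], [0.15, 0.05, 0.001, -0.055, 0], [0.15, 0.05, 0.001, -0.09, 0], [0.15, 0.05, 0.001, -0.115, 0], [0.15, 0.05, 0.001, -0.13, 0], [0.15, 0.05, 0.001, -0.14, 0], [0.15, 0.05, 0.001, -0.145, 0]]]'

```text
t: 2.7
tcp_pos: [0.627, -0.13, 0.1764]
tool_rot: [0.517, 0.483, -0.517, 0.483]
force: [-0.1, 0.3, -0.4]
finger_gap: 0.853
```

```bash
cat > look.py <<'E'
import sys
from h import *
s=manip.sense()
print({k:np.round(s[k],4) for k in("t","tcp_pos","force","ft_torque","finger_gap","q")})
for a in sys.argv[1:]:
    n,f=a.split(":")[:2];p=manip.snapshot(n)[:,:,::-1]
    r=a.split(":")[2:]
    if r:
        x0,x1,y0,y1=map(int,r);p=p[y0:y1,x0:x1];k=min(800/p.shape[1],600/p.shape[0]);p=cv2.resize(p,None,fx=k,fy=k,interpolation=cv2.INTER_CUBIC)
    cv2.imwrite(f"pics/{f}.png",p)
E
python3 look.py wrist:w2 scene:s2:130:350:110:300
```

```text
{'t': np.float64(2.7), 'tcp_pos': array([ 0.627 , -0.13  ,  0.1764]), 'force': array([-0.1352,  0.3396, -0.3506]), 'ft_torque': array([0.0221, 0.0222, 0.0303]), 'finger_gap': np.float64(0.8529), 'q': array([-3.7860e-01,  6.0970e-01,  1.4448e+00, -1.0000e-04,  1.0863e+00,
        1.2599e+00])}
```

View pics/w2.png

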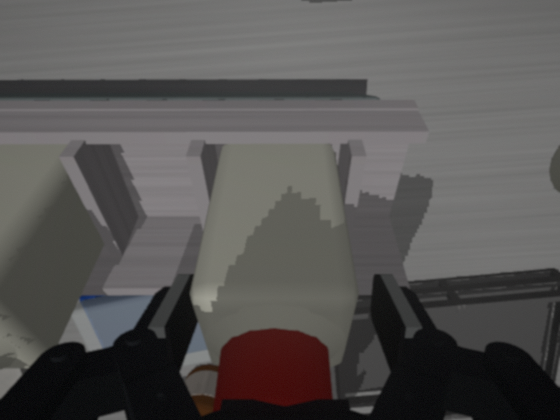

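View pics/s2.png

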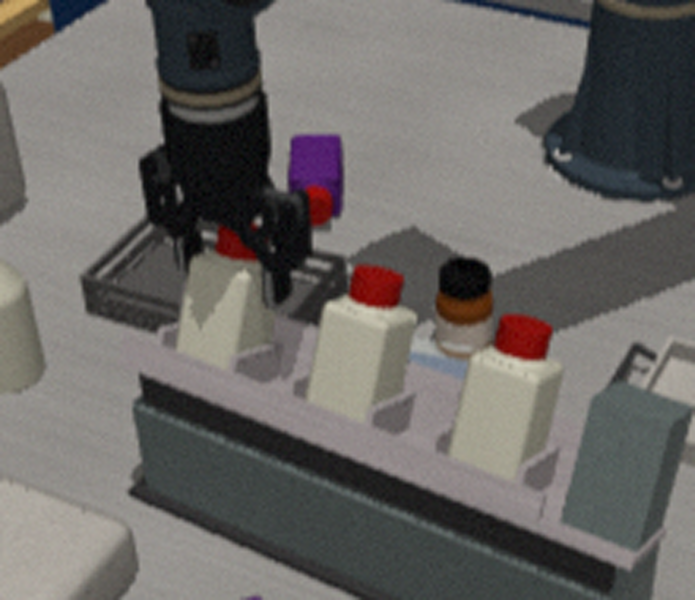

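Request:
send_rows --steps '[[[0.8, 0, 0.002, 0, 0], [0.8, 0, 0.002, 0, 0], [0.8, 0, 0.002, 0, 0], [0.8, 0, 0.002, 0, 0], [0.8, 0, 0.002, 0, 0]]]' --grip_force 40

```text
t: 3.42
tcp_pos: [0.6272, -0.1271, 0.1774]
tool_rot: [0.517, 0.483, -0.516, 0.483]
force: [-0.3, 2.6, 6.2]
finger_gap: 0.653
```

```bash
python3 look.py
```

```text
{'t': np.float64(3.425), 'tcp_pos': array([ 0.6272, -0.1271,  0.1774]), 'force': array([-0.3143,  2.5541,  6.1911]), 'ft_torque': array([0.3717, 0.0783, 0.0017]), 'finger_gap': np.float64(0.653), 'q': array([-3.7450e-01,  6.0780e-01,  1.4455e+00,  9.0000e-04,  1.0868e+00,
        1.2630e+00])}
```

Request:
send_rows --steps '[[[0.8, -0.0015, 0, 0.003, 0], [0.8, -0.005, 0, 0.011, 0], [0.8, -0.01, 0, 0.021, 0], [0.8, -0.0145, 0.001, 0.031, 0], [0.8, -0.019, 0.001, 0.041, 0], [0.8, -0.024, 0.001, 0.051, 0], [0.8, -0.028, 0.001, 0.061, 0], [0.8, -0.033, 0.002, 0.071, 0]]]'

```text
t: 4.42
tcp_pos: [0.592, -0.1251, 0.2473]
tool_rot: [-0.516, -0.484, 0.517, -0.482]
force: [-0.0, -0.3, -5.0]
finger_gap: 0.645
```

Request:
send_rows --steps '[[[0.8, 0, 0, 0.005, 0], [0.8, 0, 0, 0.005, 0], [0.8, 0, 0, 0.005, 0], [0.8, 0, 0, 0.005, 0]]]'

```text
t: 4.92
tcp_pos: [0.5935, -0.1253, 0.2518]
tool_rot: [-0.516, -0.483, 0.517, -0.483]
force: [0.4, 0.6, -4.6]
finger_gap: 0.653
```

```bash
python3 look.py wrist:w3 scene:s3:130:350:110:300
```

```text
{'t': np.float64(4.925), 'tcp_pos': array([ 0.5935, -0.1253,  0.2518]), 'force': array([ 0.3726,  0.6408, -4.5724]), 'ft_torque': array([-0.0151,  0.0531, -0.0093]), 'finger_gap': np.float64(0.6534), 'q': array([-3.9210e-01,  4.8090e-01,  1.4567e+00, -1.0000e-04,  1.2050e+00,
        1.2458e+00])}
```

View pics/w3.png

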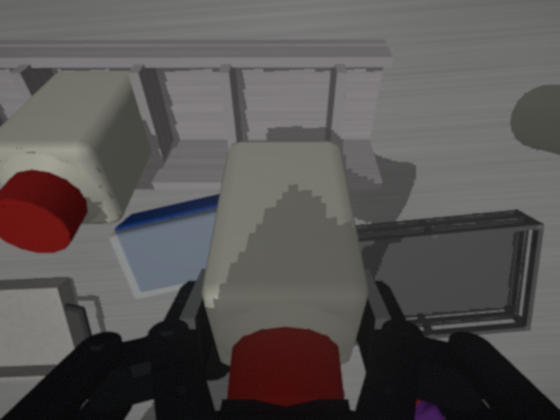

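View pics/s3.png

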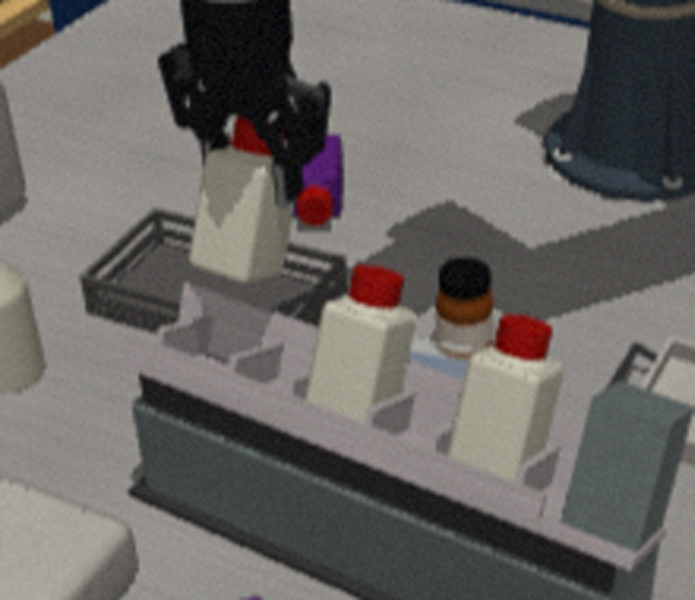

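Request:
send_rows --steps '[[[0.8, -0.015, 0, 0, 0.01], [0.8, -0.045, 0.005, 0, 0.02], [0.8, -0.08, 0.02, 0, 0.03], [0.8, -0.11, 0.05, 0, 0.04], [0.8, -0.135, 0.085, 0, 0.053], [0.8, -0.155, 0.125, 0, 0.053], [0.8, -0.175, 0.165, 0, 0.053], [0.8, -0.19, 0.205, 0, 0.053]]]'

```text
t: 6.02
tcp_pos: [0.4016, 0.0805, 0.2526]
tool_rot: [-0.504, -0.496, 0.504, -0.496]
force: [0.6, 0.9, -4.6]
finger_gap: 0.651
```

Request:
send_rows --steps '[[[0.8, -0.01, 0.04, 0, 0], [0.8, -0.015, 0.08, 0, 0], [0.8, -0.02, 0.12, -0.01, 0], [0.8, -0.025, 0.16, -0.02, 0], [0.8, -0.03, 0.195, -0.035, 0], [0.8, -0.03, 0.215, -0.05, 0], [0.8, -0.03, 0.225, -0.065, 0], [0.8, -0.03, 0.225, -0.08, 0]]]'

```text
t: 7.02
tcp_pos: [0.3736, 0.3047, 0.1719]
tool_rot: [0.503, 0.497, -0.503, 0.497]
force: [-1.0, -0.1, -4.5]
finger_gap: 0.651
```

```bash
python3 look.py wrist:w4 scene:s4:230:450:130:300
```

```text
{'t': np.float64(7.025), 'tcp_pos': array([0.3736, 0.3047, 0.1719]), 'force': array([-0.9875, -0.1045, -4.532 ]), 'ft_torque': array([0.0322, 0.0399, 0.0216]), 'finger_gap': np.float64(0.6514), 'q': array([ 4.5190e-01,  4.2830e-01,  1.8464e+00, -3.0000e-04,  8.6640e-01,
        2.0361e+00])}
```

View pics/w4.png

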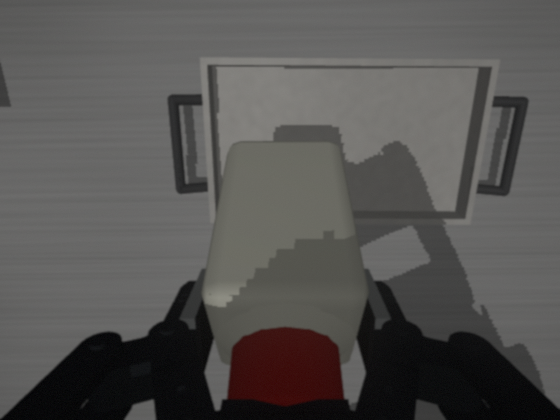

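View pics/s4.png

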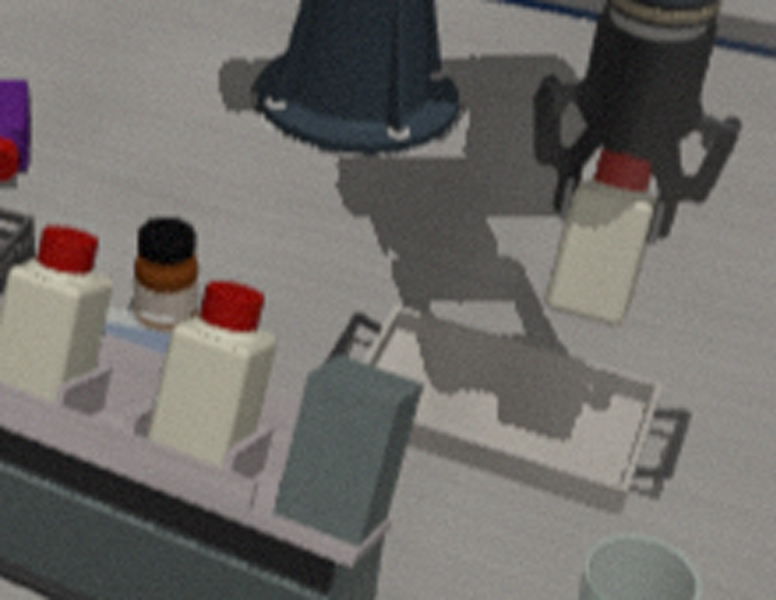

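```bash
cat >> h.py <<'E'
from scipy.spatial.transform import Rotation as R
def wonz(uv,z,s=None):
    s=s or manip.sense();cp=manip.camera_params("wrist");T=np.eye(4);T[:3,:3]=R.from_quat(s["tool_rot"]).as_matrix();T[:3,3]=s["tcp_pos"];T=T@cp["tool_from_camera"]
    d=T[:3,:3]@np.array([(uv[0]-cp["cx"])/cp["fx"],(uv[1]-cp["cy"])/cp["fy"],1.]);o=T[:3,3]
    return o+d*(z-o[2])/d[2]
def wproj(P,s=None):
    s=s or manip.sense();cp=manip.camera_params("wrist");T=np.eye(4);T[:3,:3]=R.from_quat(s["tool_rot"]).as_matrix();T[:3,3]=s["tcp_pos"];T=np.linalg.inv(T@cp["tool_from_camera"])
    q=np.atleast_2d(P)@T[:3,:3].T+T[:3,3]
    return np.c_[cp["fx"]*q[:,0]/q[:,2]+cp["cx"],cp["fy"]*q[:,1]/q[:,2]+cp["cy"]]
def bottle_edges(g,th,yaw,h=.074):
    # g grasp point world; tilt th (top toward -x rack)
    M=R.from_euler("z",yaw).as_matrix()@R.from_euler("y",-th).as_matrix()
    c=np.array([[x,y,z] for z in(0,.092) for x in(.028,-.028) for y in(.028,-.028)])
    return g+(c-np.array([0,0,h]))@M.T
E
python3 - <<'E'
from h import *
for uv in [(201,59),(499,60),(471,223),(210,222)]: print(wonz(uv,.025).round(4))
s=manip.sense();g=s["tcp_pos"]+np.array([0,0,.019])
for th in(20,25,30):
  for h in(.074,.08): print(th,h,wproj(bottle_edges(g,np.radians(th),-.011,h))[[0,1,4,5]].round(0).tolist())
E
```

```text
[0.4702 0.3631 0.025 ]
[0.4664 0.146  0.025 ]
[0.3387 0.147  0.025 ]
[0.343  0.3669 0.025 ]
20 0.074 [[229.0, 146.0], [342.0, 146.0], [195.0, 299.0], [379.0, 298.0]]
20 0.08 [[231.0, 141.0], [340.0, 140.0], [198.0, 283.0], [375.0, 282.0]]
25 0.074 [[227.0, 138.0], [344.0, 137.0], [194.0, 309.0], [380.0, 308.0]]
25 0.08 [[229.0, 131.0], [342.0, 130.0], [198.0, 292.0], [376.0, 291.0]]
30 0.074 [[225.0, 129.0], [346.0, 129.0], [194.0, 319.0], [380.0, 318.0]]
30 0.08 [[226.0, 122.0], [344.0, 121.0], [197.0, 300.0], [377.0, 299.0]]
```

Request:
send_rows --steps '[[[0.8, 0, 0.002, -0.01, 0], [0.8, 0, 0.003, -0.03, 0], [0.8, 0, 0.003, -0.05, 0], [0.8, 0, 0.003, -0.07, 0], [0.8, 0, 0.003, -0.085, 0], [0.8, 0, 0.003, -0.095, 0], [0.8, 0, 0.003, -0.1, 0], [0.8, 0, 0.003, -0.103, 0]]]' --grip_force 25

```text
t: 8.12
tcp_pos: [0.3741, 0.3077, 0.0694]
tool_rot: [0.504, 0.496, -0.503, 0.496]
force: [1.0, -0.1, -4.9]
finger_gap: 0.648
```

```bash
python3 look.py
```

```text
{'t': np.float64(8.125), 'tcp_pos': array([0.3741, 0.3077, 0.0694]), 'force': array([ 0.9625, -0.1235, -4.8513]), 'ft_torque': array([ 0.0377,  0.0314, -0.08  ]), 'finger_gap': np.float64(0.6478), 'q': array([0.4571, 0.6197, 1.9148, 0.    , 0.6063, 2.0422])}
```

Request:
send_rows --steps '[[[0.8, 0, 0, -0.002, 0], [0.8, 0, 0, -0.004, 0], [0.8, 0, 0, -0.005, 0], [0.8, 0, 0, -0.005, 0]]]'

```text
t: 8.62
tcp_pos: [0.3741, 0.3078, 0.0665]
tool_rot: [0.504, 0.496, -0.503, 0.497]
force: [-2.2, -1.0, 13.0]
finger_gap: 0.651
```

Request:
send_rows --steps '[[[0.8, 0.003, 0, 0, 0], [0.8, 0.007, 0, 0, 0], [0.8, 0.0105, 0, 0, 0], [0.8, 0.014, 0, -0.0002, 0], [0.8, 0.0175, 0, -0.0007, 0]]]' --grip_force 20

```text
t: 9.25
tcp_pos: [0.3902, 0.3078, 0.0656]
tool_rot: [-0.503, -0.497, 0.504, -0.496]
force: [-4.1, 1.0, 12.2]
finger_gap: 0.65
```

```bash
python3 look.py wrist:w5 scene:s5:290:450:150:270
```

```text
{'t': np.float64(9.25), 'tcp_pos': array([0.3902, 0.3078, 0.0656]), 'force': array([-4.0781,  0.9677, 12.2115]), 'ft_torque': array([0.0733, 1.0955, 0.034 ]), 'finger_gap': np.float64(0.6497), 'q': array([4.4220e-01, 6.3610e-01, 1.8841e+00, 1.5000e-03, 6.2220e-01,
       2.0261e+00])}
```

View pics/w5.png

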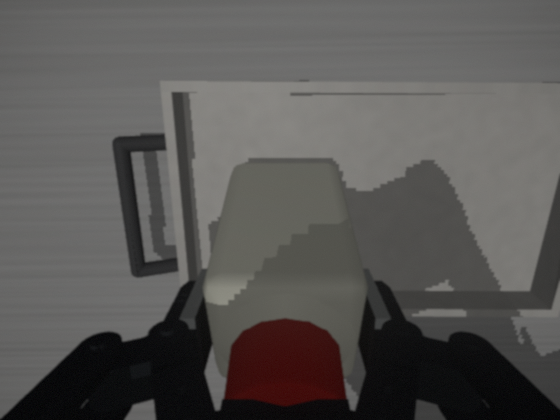

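View pics/s5.png

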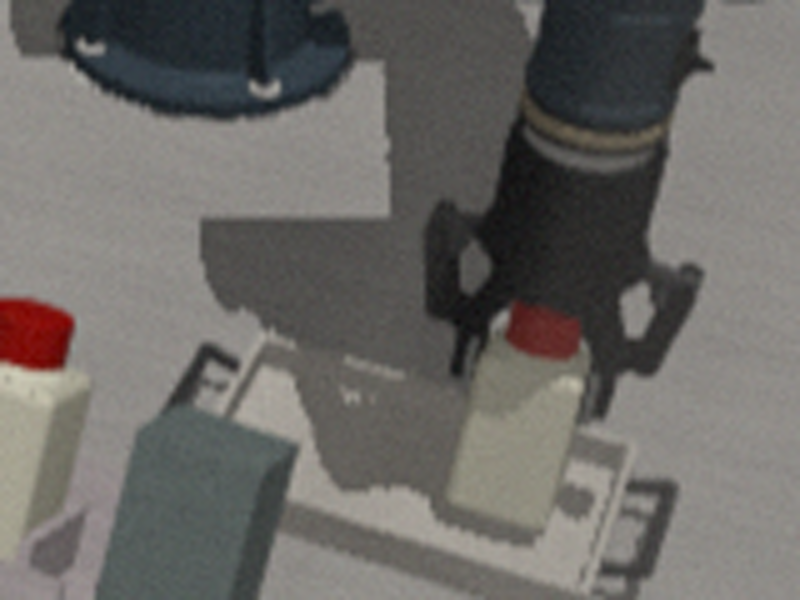

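Request:
send_rows --steps '[[[0.8, 0.004, 0, -0.0008, 0], [0.8, 0.008, 0, -0.0018, 0], [0.8, 0.012, 0, -0.003, 0], [0.8, 0.015, 0, -0.0038, 0], [0.8, 0.0175, 0, -0.0045, 0], [0.8, 0.0175, 0, -0.0045, 0]]]'

```text
t: 10.1
tcp_pos: [0.4091, 0.3077, 0.061]
tool_rot: [0.504, 0.496, -0.503, 0.497]
force: [-1.3, -0.5, 9.5]
finger_gap: 0.651
```

```bash
python3 look.py wrist:w6 scene:s6:290:450:150:270
python3 - <<'E'
from h import *
s=manip.sense();g=s["tcp_pos"]+np.array([0,0,.019])
for th in(-5,0,5,10):
  for h in(.074,.08): print(th,h,wproj(bottle_edges(g,np.radians(th),-.011,h))[[0,1,4,5]].round(0).tolist())
E
```

```text
{'t': np.float64(10.1), 'tcp_pos': array([0.4091, 0.3077, 0.061 ]), 'force': array([-1.2876, -0.4602,  9.5047]), 'ft_torque': array([-0.2347,  0.7065,  0.0238]), 'finger_gap': np.float64(0.6512), 'q': array([ 4.2640e-01,  6.5510e-01,  1.8499e+00, -1.0000e-04,  6.3530e-01,
        2.0111e+00])}
-5 0.074 [[236.0, 195.0], [335.0, 195.0], [200.0, 254.0], [373.0, 254.0]]
-5 0.08 [[238.0, 193.0], [334.0, 193.0], [204.0, 248.0], [369.0, 247.0]]
0 0.074 [[235.0, 185.0], [336.0, 185.0], [199.0, 262.0], [374.0, 261.0]]
0 0.08 [[237.0, 182.0], [335.0, 182.0], [203.0, 253.0], [370.0, 253.0]]
5 0.074 [[234.0, 175.0], [337.0, 175.0], [198.0, 270.0], [376.0, 269.0]]
5 0.08 [[236.0, 172.0], [336.0, 171.0], [201.0, 260.0], [371.0, 259.0]]
10 0.074 [[233.0, 165.0], [339.0, 165.0], [196.0, 279.0], [377.0, 278.0]]
10 0.08 [[234.0, 161.0], [337.0, 161.0], [200.0, 267.0], [373.0, 266.0]]
```

View pics/w6.png

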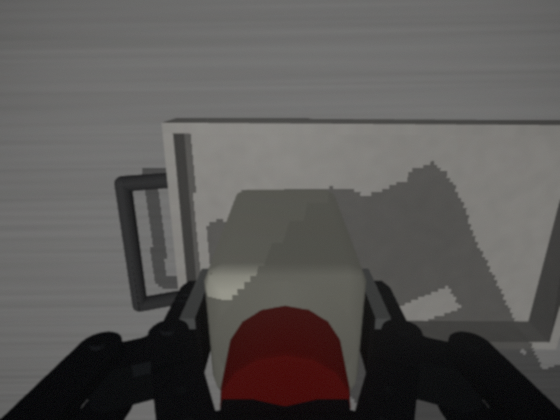

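View pics/s6.png

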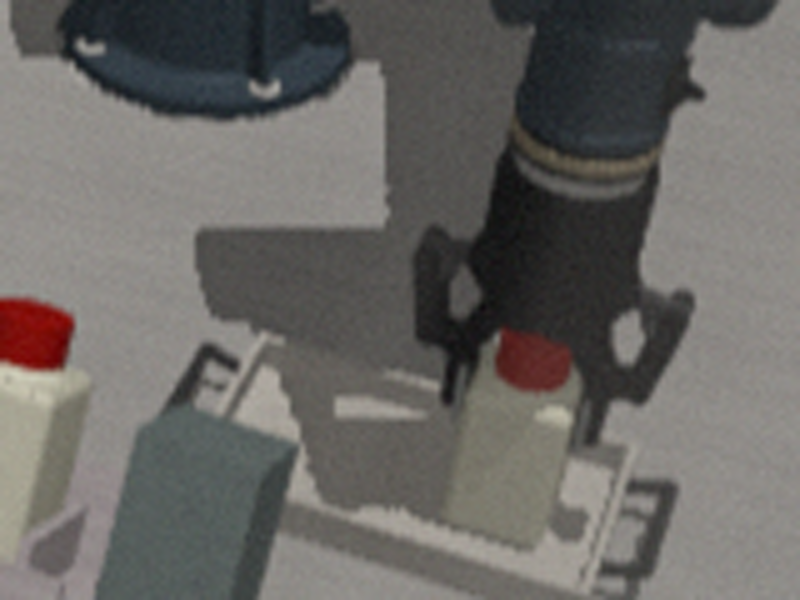

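Request:
send_rows --steps '[[[0.8, 0, 0, 0.001, 0], [0.8, 0, 0, 0.001, 0], [0.2, 0, 0, 0.001, 0], [0.2, 0, 0, 0.001, 0], [0.15, 0, 0, 0.001, 0]]]'

```text
t: 10.82
tcp_pos: [0.409, 0.3077, 0.06]
tool_rot: [0.504, 0.496, -0.503, 0.496]
force: [0.2, 0.3, -0.1]
finger_gap: 0.851
```

```bash
python3 look.py wrist:w7
```

```text
{'t': np.float64(10.825), 'tcp_pos': array([0.409 , 0.3077, 0.06  ]), 'force': array([ 0.163 ,  0.2827, -0.1087]), 'ft_torque': array([-0.0334, -0.0069, -0.0051]), 'finger_gap': np.float64(0.8515), 'q': array([0.4264, 0.6571, 1.8499, 0.    , 0.6343, 2.0114])}
```

View pics/w7.png

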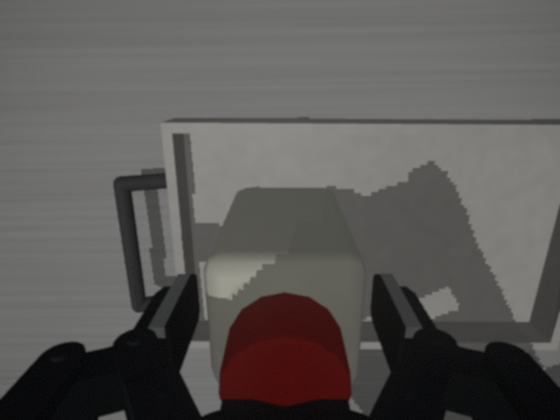

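Request:
send_rows --steps '[[[0.15, 0, 0, 0.02, 0], [0.15, 0, 0, 0.06, 0], [0.15, 0, 0, 0.11, 0], [0.15, 0, 0, 0.17, 0], [0.15, 0.02, -0.03, 0.22, -0.02], [0.15, 0.05, -0.07, 0.25, -0.04], [0.15, 0.085, -0.12, 0.25, -0.055], [0.15, 0.12, -0.17, 0.25, -0.055]]]'

```text
t: 11.88
tcp_pos: [0.5296, 0.1362, 0.3108]
tool_rot: [0.517, 0.482, -0.516, 0.483]
force: [0.7, -0.0, -0.0]
finger_gap: 0.851
```

Request:
send_rows --steps '[[[0.15, 0.035, -0.05, 0, 0], [0.15, 0.06, -0.1, 0, 0], [0.15, 0.06, -0.146, 0, 0], [0.15, 0.06, -0.146, 0, 0]]]'

```text
t: 12.38
tcp_pos: [0.5889, -0.0117, 0.3094]
tool_rot: [-0.518, -0.481, 0.519, -0.481]
force: [0.0, -0.1, 0.0]
finger_gap: 0.847
```

```bash
python3 look.py wrist:w8 scene:s8
python3 - <<'E'
from h import *
C=np.array([[0.6304,0.1131,0.2219],[0.6222,-0.007,0.2223]])
p=cv2.imread("pics/w8.png");h=cv2.cvtColor(p,cv2.COLOR_BGR2HSV)
m=(((h[...,0]<8)|(h[...,0]>172))&(h[...,1]>150)&(h[...,2]>80)).astype(np.uint8)
N,l,st,c=cv2.connectedComponentsWithStats(m)
for i in range(1,N):
    if st[i,4]>50: print(st[i],c[i].round(1))
print(wproj(C+[-.006,0,.013]))
E
```

```text
{'t': np.float64(12.375), 'tcp_pos': array([ 0.5889, -0.0117,  0.3094]), 'force': array([ 0.0003, -0.0501,  0.0007]), 'ft_torque': array([ 0.0098, -0.0483, -0.0123]), 'finger_gap': np.float64(0.8472), 'q': array([-2.0920e-01,  3.9970e-01,  1.4277e+00, -7.0000e-04,  1.3151e+00,
        1.4360e+00])}
[ 242  131   59   65 2650] [267.9 162. ]
[  43  132   63   65 2666] [ 73.2 167.6]
[  0 341  25  27 535] [ 10.5 354.9]
[[ 81.89478089 176.89206488]
 [280.010996   176.54526319]]
```

View pics/w8.png

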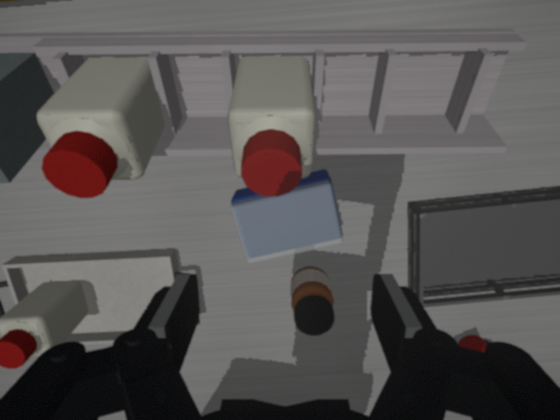

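View pics/s8.png

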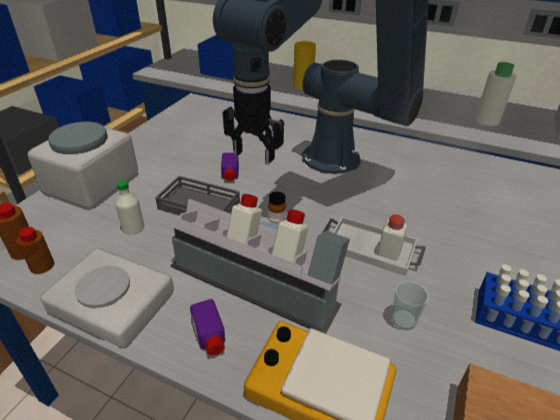

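Request:
send_rows --steps '[[[0.15, 0.025, 0.002, 0, 0], [0.15, 0.046, 0.004, -0.01, 0], [0.15, 0.046, 0.004, -0.045, 0], [0.15, 0.046, 0.004, -0.08, 0], [0.15, 0.046, 0.004, -0.105, 0], [0.15, 0.046, 0.004, -0.12, 0], [0.15, 0.046, 0.004, -0.13, 0], [0.15, 0.046, 0.004, -0.134, 0]]]'

```text
t: 13.48
tcp_pos: [0.6349, -0.004, 0.1762]
tool_rot: [0.517, 0.482, -0.517, 0.483]
force: [0.0, 1.0, 0.9]
finger_gap: 0.85
```

```bash
python3 look.py wrist:w9
```

```text
{'t': np.float64(13.475), 'tcp_pos': array([ 0.6349, -0.004 ,  0.1762]), 'force': array([0.0347, 0.9554, 0.8831]), 'ft_torque': array([-0.0136, -0.0049, -0.0423]), 'finger_gap': np.float64(0.85), 'q': array([-1.8200e-01,  6.0330e-01,  1.4593e+00,  1.0000e-04,  1.0786e+00,
        1.4574e+00])}
```

View pics/w9.png

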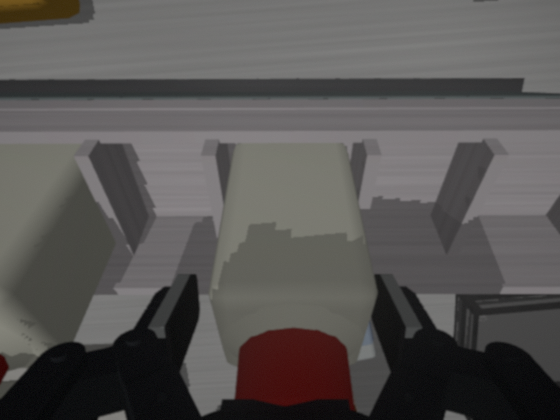

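Request:
send_rows --steps '[[[0.15, 0, -0.003, 0, 0], [0.8, 0, -0.003, 0, 0], [0.8, 0, -0.003, 0, 0], [0.8, 0, -0.003, 0, 0], [0.8, 0, -0.003, 0, 0], [0.8, 0, -0.003, 0, 0]]]' --grip_force 40

```text
t: 14.28
tcp_pos: [0.6353, -0.0077, 0.1771]
tool_rot: [0.517, 0.482, -0.517, 0.483]
force: [0.0, 0.2, 5.8]
finger_gap: 0.652
```

Request:
send_rows --steps '[[[0.8, -0.0015, 0, 0.003, 0], [0.8, -0.005, 0, 0.011, 0], [0.8, -0.01, 0, 0.021, 0], [0.8, -0.0145, 0.001, 0.031, 0], [0.8, -0.019, 0.001, 0.041, 0], [0.8, -0.024, 0.001, 0.051, 0], [0.8, -0.028, 0.001, 0.061, 0], [0.8, -0.033, 0.002, 0.071, 0]]]'

```text
t: 15.28
tcp_pos: [0.6001, -0.0052, 0.2472]
tool_rot: [-0.516, -0.483, 0.518, -0.482]
force: [-0.8, -0.5, -1.8]
finger_gap: 0.647
```

Request:
send_rows --steps '[[[0.8, 0, 0, 0.005, 0], [0.8, 0, 0, 0.005, 0], [0.8, 0, 0, 0.005, 0], [0.8, 0, 0, 0.005, 0]]]'

```text
t: 15.78
tcp_pos: [0.6015, -0.0054, 0.2516]
tool_rot: [-0.517, -0.483, 0.517, -0.482]
force: [0.1, 0.6, -1.0]
finger_gap: 0.652
```

```bash
python3 look.py wrist:w10
```

```text
{'t': np.float64(15.775), 'tcp_pos': array([ 0.6015, -0.0054,  0.2516]), 'force': array([ 0.1064,  0.6051, -0.9652]), 'ft_torque': array([-0.0084,  0.0197, -0.0414]), 'finger_gap': np.float64(0.6525), 'q': array([-0.1946,  0.4741,  1.47  , -0.    ,  1.1986,  1.4455])}
```

View pics/w10.png

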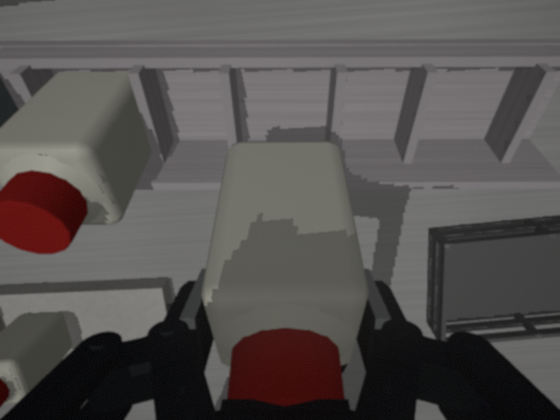

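Request:
send_rows --steps '[[[0.8, -0.015, 0, 0, 0.01], [0.8, -0.045, -0.005, 0, 0.03], [0.8, -0.08, -0.02, 0, 0.05], [0.8, -0.11, -0.05, 0, 0.07], [0.8, -0.135, -0.085, 0, 0.09], [0.8, -0.155, -0.125, 0, 0.106], [0.8, -0.17, -0.165, 0, 0.106], [0.8, -0.18, -0.205, 0, 0.106]]]'

```text
t: 16.82
tcp_pos: [0.421, -0.2116, 0.2522]
tool_rot: [0.491, 0.509, -0.491, 0.509]
force: [0.3, 0.2, -0.2]
finger_gap: 0.649
```

Request:
send_rows --steps '[[[0.8, -0.002, -0.04, 0, 0], [0.8, -0.002, -0.075, -0.01, 0], [0.8, -0.002, -0.1, -0.02, 0], [0.8, -0.002, -0.115, -0.035, 0], [0.8, -0.002, -0.125, -0.05, 0], [0.8, -0.002, -0.125, -0.065, 0], [0.8, -0.002, -0.125, -0.075, 0], [0.8, -0.002, -0.125, -0.08, 0]]]'

```text
t: 17.82
tcp_pos: [0.4196, -0.3343, 0.1713]
tool_rot: [0.491, 0.51, -0.49, 0.509]
force: [-0.1, 0.8, -0.8]
finger_gap: 0.654
```

```bash
python3 look.py wrist:w11 scene:s11:130:350:90:250
```

```text
{'t': np.float64(17.825), 'tcp_pos': array([ 0.4196, -0.3343,  0.1713]), 'force': array([-0.143 ,  0.846 , -0.7817]), 'ft_torque': array([ 0.0061,  0.0137, -0.047 ]), 'finger_gap': np.float64(0.654), 'q': array([-8.8130e-01,  4.9230e-01,  1.7142e+00,  1.0000e-04,  9.3670e-01,
        6.5180e-01])}
```

View pics/w11.png

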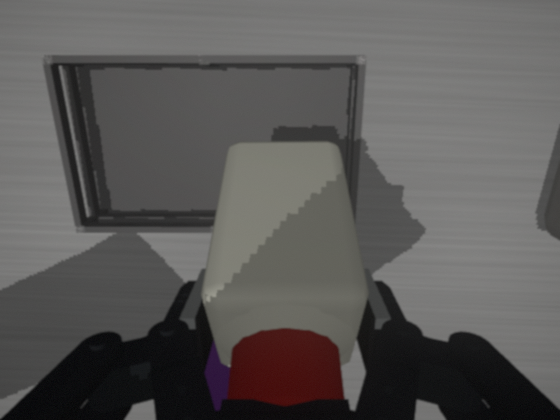

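View pics/s11.png

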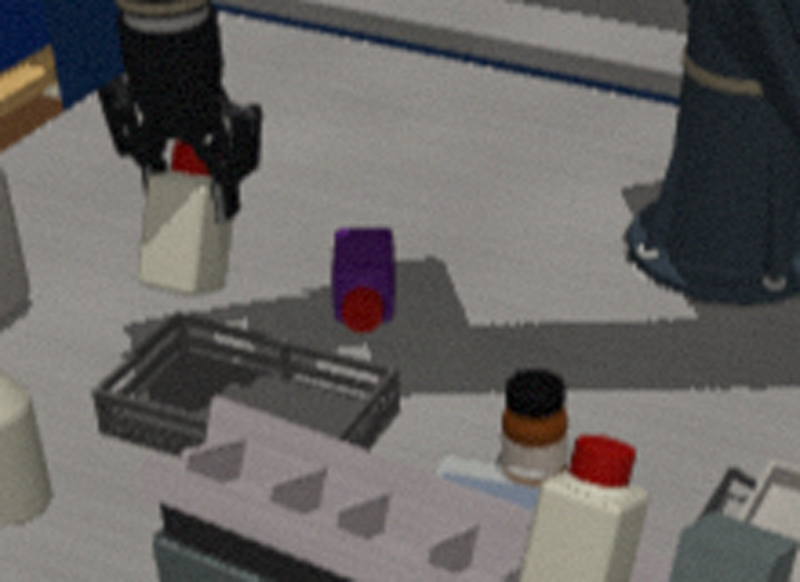

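Run:
```python
from h import *
for uv in [(45,57),(365,57),(78,232)]: print(wonz(uv,.046).round(4))
a,b=wonz((45,57),.046),wonz((365,57),.046);d=wonz((78,232),.046)
print(((b+d)/2).round(4), np.linalg.norm(a-b),np.linalg.norm(a-d))
```

```text
[ 0.5114 -0.1683  0.046 ]
[ 0.5194 -0.3845  0.046 ]
[ 0.3833 -0.1718  0.046 ]
[ 0.4514 -0.2782  0.046 ] 0.2163978811580872 0.12814899931232535
```

Request:
send_rows --steps '[[[0.8, 0, 0, -0.01, 0], [0.8, 0, 0, -0.03, 0], [0.8, 0, 0, -0.05, 0], [0.8, 0, 0, -0.07, 0], [0.8, 0, 0, -0.085, 0], [0.8, 0, 0, -0.096, 0], [0.8, 0, 0, -0.101, 0], [0.8, 0, 0, -0.103, 0]]]' --grip_force 25

```text
t: 18.92
tcp_pos: [0.4199, -0.3356, 0.0691]
tool_rot: [0.491, 0.509, -0.491, 0.509]
force: [-0.3, -1.0, -1.5]
finger_gap: 0.654
```

Request:
send_rows --steps '[[[0.8, 0, 0, -0.002, 0], [0.8, 0, 0, -0.004, 0], [0.8, 0, 0, -0.005, 0], [0.8, 0, 0, -0.005, 0]]]' --grip_force 20

```text
t: 19.42
tcp_pos: [0.42, -0.3357, 0.0662]
tool_rot: [0.491, 0.509, -0.491, 0.51]
force: [-1.6, 1.6, 12.5]
finger_gap: 0.654
```

Request:
send_rows --steps '[[[0.8, 0.003, 0, 0, 0], [0.8, 0.007, 0, 0, 0], [0.8, 0.0105, 0, 0, 0], [0.8, 0.014, 0.0005, -0.0002, 0], [0.8, 0.0175, 0.0005, -0.0007, 0], [0.8, 0.021, 0.0008, -0.0014, 0]]]'

```text
t: 20.18
tcp_pos: [0.44, -0.3347, 0.0647]
tool_rot: [0.49, 0.51, -0.491, 0.509]
force: [-4.4, 1.1, 12.0]
finger_gap: 0.65
```

```bash
python3 look.py wrist:w12
```

```text
{'t': np.float64(20.175), 'tcp_pos': array([ 0.44  , -0.3347,  0.0647]), 'force': array([-4.3725,  1.1236, 12.0494]), 'ft_torque': array([0.1199, 0.9818, 0.0416]), 'finger_gap': np.float64(0.6502), 'q': array([-0.8517,  0.6801,  1.7427, -0.0021,  0.7192,  0.6827])}
```

View pics/w12.png

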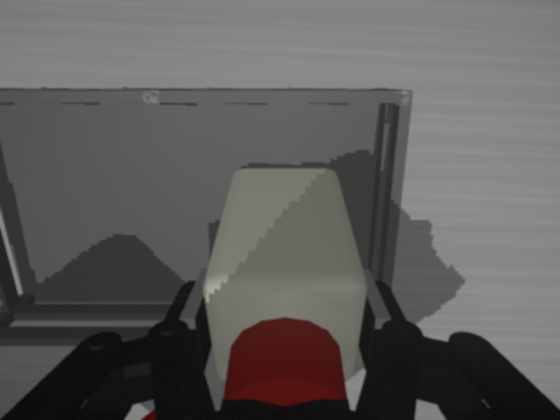

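Bottle is rotating towards upright (base edge at v≈168). Finishing the pivot.

Request:
send_rows --steps '[[[0.8, 0.004, 0, -0.001, 0], [0.8, 0.008, 0.0005, -0.0023, 0], [0.8, 0.0115, 0.0005, -0.0032, 0], [0.8, 0.014, 0.0005, -0.004, 0], [0.8, 0.014, 0.0005, -0.004, 0]]]'

```text
t: 20.85
tcp_pos: [0.4548, -0.3342, 0.0607]
tool_rot: [0.49, 0.509, -0.491, 0.51]
force: [-1.5, 2.0, 10.0]
finger_gap: 0.65
```

```bash
python3 look.py wrist:w13 scene:s13:130:330:110:250
```

```text
{'t': np.float64(20.85), 'tcp_pos': array([ 0.4548, -0.3342,  0.0607]), 'force': array([-1.5284,  2.0002,  9.9677]), 'ft_torque': array([0.3461, 0.6511, 0.0455]), 'finger_gap': np.float64(0.6504), 'q': array([-8.3140e-01,  6.9620e-01,  1.7156e+00, -6.0000e-04,  7.2910e-01,
        7.0220e-01])}
```

View pics/w13.png

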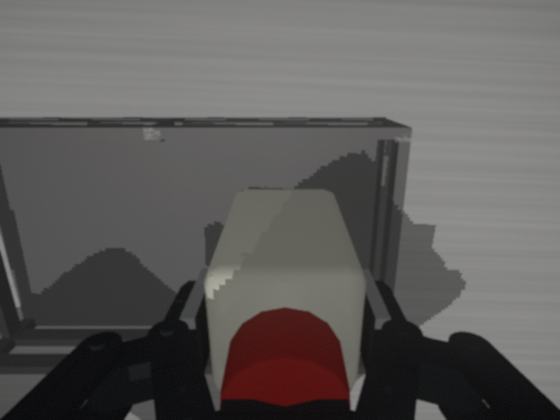

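View pics/s13.png

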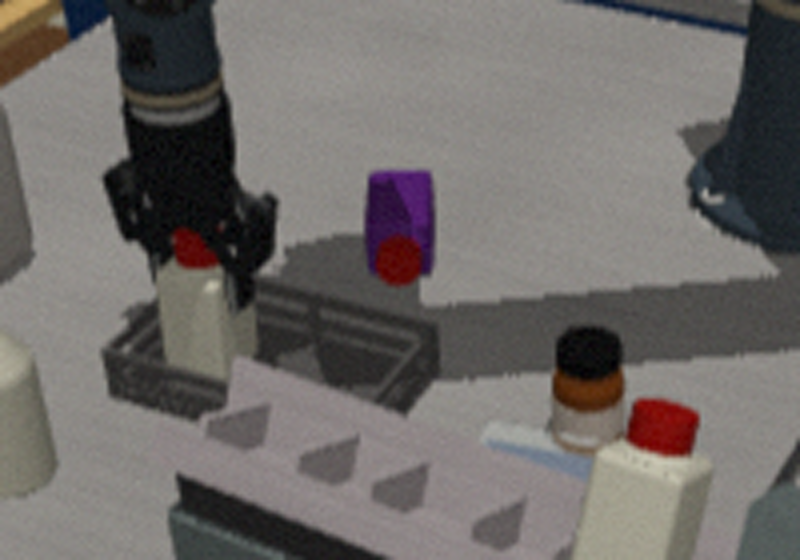

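Request:
send_rows --steps '[[[0.8, 0, 0, 0.001, 0], [0.8, 0, 0, 0.001, 0], [0.2, 0, 0, 0.001, 0], [0.2, 0, 0, 0.001, 0], [0.15, 0, 0, 0.001, 0]]]'

```text
t: 21.58
tcp_pos: [0.4547, -0.3341, 0.0594]
tool_rot: [0.491, 0.509, -0.491, 0.509]
force: [-1.2, -0.8, 0.9]
finger_gap: 0.848
```

```bash
python3 look.py wrist:w14
```

```text
{'t': np.float64(21.575), 'tcp_pos': array([ 0.4547, -0.3341,  0.0594]), 'force': array([-1.1502, -0.8432,  0.91  ]), 'ft_torque': array([0.009 , 0.0385, 0.0247]), 'finger_gap': np.float64(0.8475), 'q': array([-8.3170e-01,  6.9830e-01,  1.7158e+00,  1.0000e-04,  7.2770e-01,
        7.0230e-01])}
```

View pics/w14.png

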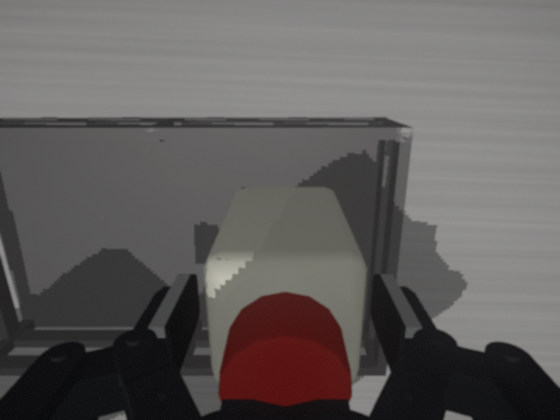

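Request:
send_rows --steps '[[[0.15, 0, 0, 0.02, 0], [0.15, 0, 0, 0.06, 0], [0.15, 0, 0, 0.11, 0], [0.15, 0, 0, 0.17, 0], [0.15, 0.01, 0.03, 0.22, -0.03], [0.15, 0.02, 0.08, 0.25, -0.06], [0.15, 0.04, 0.135, 0.25, -0.08], [0.15, 0.06, 0.19, 0.25, -0.104]]]'

```text
t: 22.62
tcp_pos: [0.5151, -0.1427, 0.3104]
tool_rot: [0.517, 0.482, -0.517, 0.483]
force: [0.1, 0.5, -0.0]
finger_gap: 0.846
```

Request:
send_rows --steps '[[[0.15, 0.02, 0.055, 0, 0], [0.15, 0.04, 0.11, 0, 0], [0.15, 0.06, 0.16, 0, 0], [0.15, 0.08, 0.21, 0, 0], [0.15, 0.08, 0.245, 0, 0], [0.15, 0.08, 0.256, 0, 0], [0.15, 0.08, 0.256, 0, 0]]]'

```text
t: 23.5
tcp_pos: [0.5944, 0.1119, 0.3095]
tool_rot: [-0.516, -0.483, 0.517, -0.483]
force: [-0.3, 0.5, 0.4]
finger_gap: 0.847
```

```bash
python3 look.py wrist:w15
python3 - <<'E'
from h import *
p=cv2.imread("pics/w15.png");h=cv2.cvtColor(p,cv2.COLOR_BGR2HSV)
m=(((h[...,0]<8)|(h[...,0]>172))&(h[...,1]>150)&(h[...,2]>80)).astype(np.uint8)
N,l,st,c=cv2.connectedComponentsWithStats(m)
for i in range(1,N):
    if st[i,4]>50: print(st[i],c[i].round(1))
print(wproj(np.array([[0.6304,0.1131,0.2219]])+[-.006,0,.013]))
E
```

```text
{'t': np.float64(23.5), 'tcp_pos': array([0.5944, 0.1119, 0.3095]), 'force': array([-0.2813,  0.5071,  0.3719]), 'ft_torque': array([-0.0123,  0.0012,  0.0163]), 'finger_gap': np.float64(0.8472), 'q': array([ 1.8000e-03,  4.2330e-01,  1.3880e+00, -7.0000e-04,  1.3308e+00,
        1.6389e+00])}
[ 249  126   58   65 2883] [276.5 159.2]
[102 337  14  11  86] [108.5 342.1]
[[278.7427775  173.34534289]]
```

View pics/w15.png

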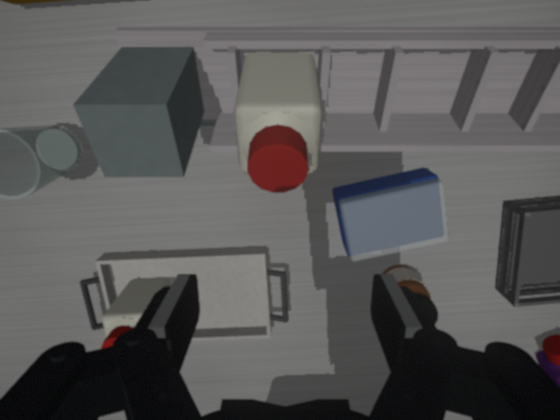

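Request:
send_rows --steps '[[[0.15, 0.025, 0, 0, 0], [0.15, 0.048, 0, -0.01, 0], [0.15, 0.048, 0, -0.045, 0], [0.15, 0.048, 0, -0.08, 0], [0.15, 0.048, 0, -0.105, 0], [0.15, 0.048, 0, -0.12, 0], [0.15, 0.048, 0, -0.13, 0], [0.15, 0.048, 0, -0.134, 0]]]'

```text
t: 24.55
tcp_pos: [0.643, 0.1114, 0.1758]
tool_rot: [0.517, 0.483, -0.517, 0.483]
force: [-0.1, -0.1, 0.1]
finger_gap: 0.85
```

```bash
python3 look.py wrist:w16
```

```text
{'t': np.float64(24.55), 'tcp_pos': array([0.643 , 0.1114, 0.1758]), 'force': array([-0.0586, -0.0776,  0.1396]), 'ft_torque': array([ 0.002 , -0.0082, -0.0423]), 'finger_gap': np.float64(0.8497), 'q': array([ 6.0000e-04,  6.2610e-01,  1.4117e+00, -1.0000e-04,  1.1033e+00,
        1.6392e+00])}
```

View pics/w16.png

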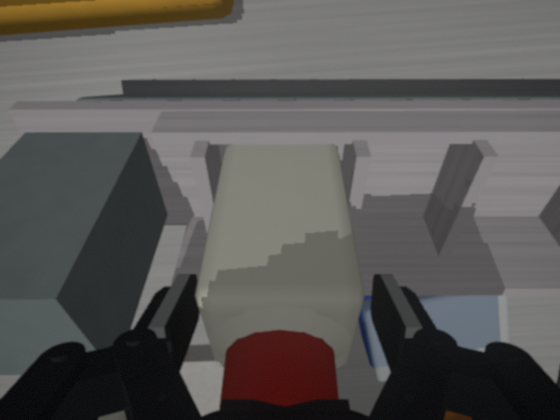

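Request:
send_rows --steps '[[[0.15, 0, 0.002, 0, 0], [0.8, 0, 0.002, 0, 0], [0.8, 0, 0.002, 0, 0], [0.8, 0, 0.002, 0, 0], [0.8, 0, 0.002, 0, 0], [0.8, 0, 0.002, 0, 0]]]' --grip_force 40

```text
t: 25.35
tcp_pos: [0.6432, 0.114, 0.1768]
tool_rot: [0.517, 0.483, -0.516, 0.483]
force: [-1.6, -0.2, 5.8]
finger_gap: 0.649
```

Request:
send_rows --steps '[[[0.8, -0.0015, 0, 0.003, 0], [0.8, -0.005, 0, 0.011, 0], [0.8, -0.01, 0, 0.021, 0], [0.8, -0.0145, 0.001, 0.031, 0], [0.8, -0.019, 0.001, 0.041, 0], [0.8, -0.024, 0.001, 0.051, 0], [0.8, -0.028, 0.001, 0.061, 0], [0.8, -0.033, 0.002, 0.071, 0]]]'

```text
t: 26.35
tcp_pos: [0.6078, 0.116, 0.2467]
tool_rot: [-0.516, -0.484, 0.517, -0.482]
force: [0.1, -0.4, -5.3]
finger_gap: 0.652
```

Request:
send_rows --steps '[[[0.8, 0, 0, 0.005, 0], [0.8, 0, 0, 0.005, 0], [0.8, 0, 0, 0.005, 0], [0.8, 0, 0, 0.005, 0]]]'

```text
t: 26.85
tcp_pos: [0.6096, 0.1158, 0.2512]
tool_rot: [-0.516, -0.483, 0.517, -0.483]
force: [-1.0, -0.5, -4.6]
finger_gap: 0.645
```

```bash
python3 look.py wrist:w17
```

```text
{'t': np.float64(26.85), 'tcp_pos': array([0.6096, 0.1158, 0.2512]), 'force': array([-1.0003, -0.5263, -4.5602]), 'ft_torque': array([-0.0302,  0.0438, -0.0334]), 'finger_gap': np.float64(0.645), 'q': array([0.0079, 0.5009, 1.4217, 0.    , 1.22  , 1.646 ])}
```

View pics/w17.png

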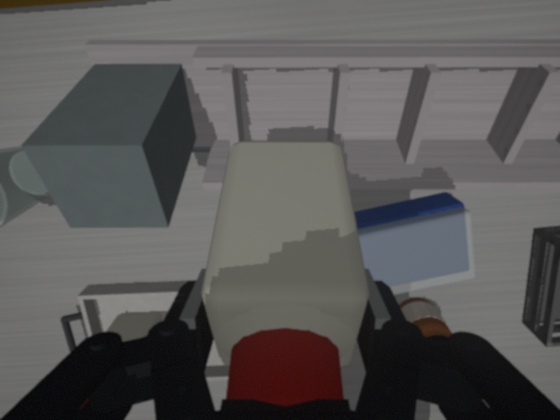

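Request:
send_rows --steps '[[[0.8, -0.015, 0, 0, 0.01], [0.8, -0.045, 0.005, 0, 0.02], [0.8, -0.08, 0.015, 0, 0.03], [0.8, -0.115, 0.03, 0, 0.04], [0.8, -0.15, 0.045, 0, 0.053], [0.8, -0.185, 0.06, 0, 0.053], [0.8, -0.21, 0.07, -0.01, 0.053], [0.8, -0.225, 0.077, -0.02, 0.053]]]'

```text
t: 27.9
tcp_pos: [0.3836, 0.1933, 0.2317]
tool_rot: [0.504, 0.497, -0.503, 0.497]
force: [1.0, 0.7, -5.4]
finger_gap: 0.647
```

Request:
send_rows --steps '[[[0.8, -0.008, 0.004, -0.015, 0], [0.8, -0.011, 0.004, -0.035, 0], [0.8, -0.011, 0.004, -0.055, 0], [0.8, -0.011, 0.004, -0.06, 0], [0.8, -0.011, 0.004, -0.06, 0]]]'

```text
t: 28.52
tcp_pos: [0.3744, 0.1969, 0.1717]
tool_rot: [0.504, 0.496, -0.504, 0.496]
force: [-0.6, 0.6, -5.5]
finger_gap: 0.654
```

```bash
python3 look.py wrist:w18 scene:s18:290:450:150:270
```

```text
{'t': np.float64(28.525), 'tcp_pos': array([0.3744, 0.1969, 0.1717]), 'force': array([-0.6498,  0.6009, -5.4608]), 'ft_torque': array([-0.0372,  0.0539, -0.0342]), 'finger_gap': np.float64(0.6541), 'q': array([ 0.2187,  0.3621,  1.9842, -0.    ,  0.795 ,  1.804 ])}
```

View pics/w18.png

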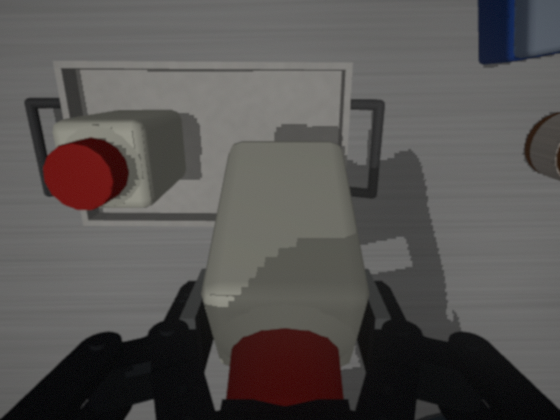

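View pics/s18.png

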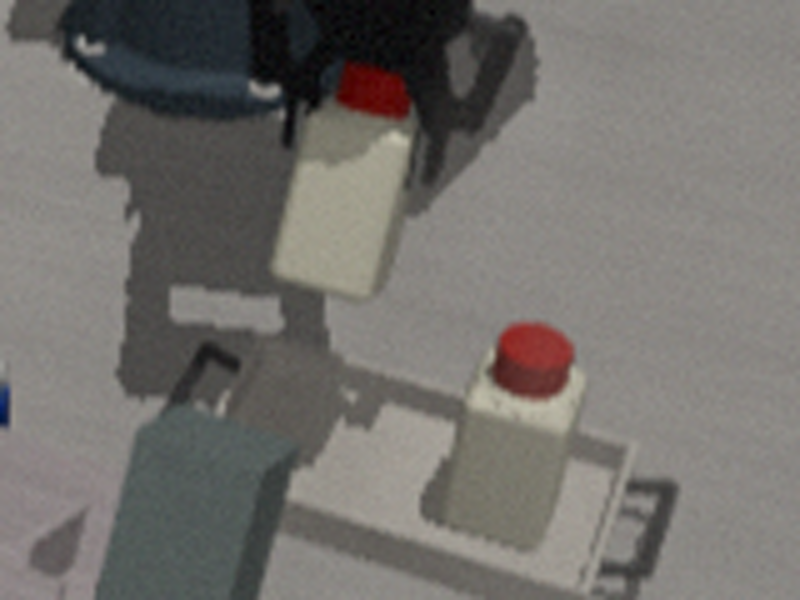

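Request:
send_rows --steps '[[[0.8, 0, 0, -0.01, 0], [0.8, 0, 0, -0.03, 0], [0.8, 0, 0, -0.05, 0], [0.8, 0, 0, -0.07, 0], [0.8, 0, 0, -0.085, 0], [0.8, 0, 0, -0.096, 0], [0.8, 0, 0, -0.101, 0], [0.8, 0, 0, -0.103, 0]]]' --grip_force 25

```text
t: 29.62
tcp_pos: [0.374, 0.1969, 0.0686]
tool_rot: [0.504, 0.496, -0.503, 0.497]
force: [-0.1, 0.5, -5.4]
finger_gap: 0.649
```

Request:
send_rows --steps '[[[0.8, 0, 0, -0.002, 0], [0.8, 0, 0, -0.004, 0], [0.8, 0, 0, -0.005, 0], [0.8, 0, 0, -0.005, 0]]]' --grip_force 20

```text
t: 30.12
tcp_pos: [0.3741, 0.197, 0.0657]
tool_rot: [0.504, 0.496, -0.503, 0.497]
force: [-2.2, -0.6, 17.2]
finger_gap: 0.653
```

Request:
send_rows --steps '[[[0.8, 0.003, 0, 0.0005, 0], [0.8, 0.007, 0, 0.0005, 0], [0.8, 0.0105, 0, 0.0005, 0], [0.8, 0.014, 0, 0.0003, 0], [0.8, 0.0175, 0, -0.0002, 0], [0.8, 0.021, 0, -0.0009, 0]]]'

```text
t: 30.88
tcp_pos: [0.3929, 0.1966, 0.0643]
tool_rot: [-0.503, -0.497, 0.504, -0.496]
force: [-2.5, -0.3, 12.7]
finger_gap: 0.648
```

```bash
python3 look.py wrist:w19
```

```text
{'t': np.float64(30.875), 'tcp_pos': array([0.3929, 0.1966, 0.0643]), 'force': array([-2.5121, -0.3188, 12.6943]), 'ft_torque': array([-0.2966,  1.0216, -0.0215]), 'finger_gap': np.float64(0.6483), 'q': array([ 2.0850e-01,  6.0330e-01,  2.0266e+00, -1.0000e-04,  5.1440e-01,
        1.7933e+00])}
```

View pics/w19.png

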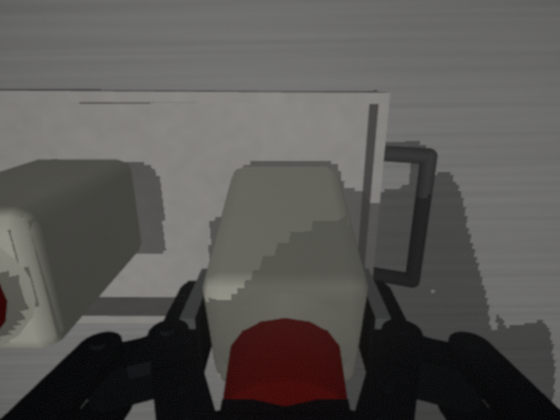

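Request:
send_rows --steps '[[[0.8, 0.004, 0, -0.001, 0], [0.8, 0.008, 0, -0.0023, 0], [0.8, 0.0115, 0, -0.0032, 0], [0.8, 0.014, 0, -0.004, 0], [0.8, 0.014, 0, -0.004, 0]]]'

```text
t: 31.55
tcp_pos: [0.4084, 0.1964, 0.0602]
tool_rot: [-0.503, -0.496, 0.504, -0.497]
force: [-0.4, -3.5, 8.4]
finger_gap: 0.647
```

```bash
python3 look.py wrist:w20 scene:s20:290:450:150:270
```

```text
{'t': np.float64(31.55), 'tcp_pos': array([0.4084, 0.1964, 0.0602]), 'force': array([-0.4123, -3.5497,  8.3848]), 'ft_torque': array([-0.5194,  0.6632,  0.0387]), 'finger_gap': np.float64(0.6467), 'q': array([ 2.0130e-01,  6.1960e-01,  1.9958e+00, -1.1000e-03,  5.2640e-01,
        1.7867e+00])}
```

View pics/w20.png

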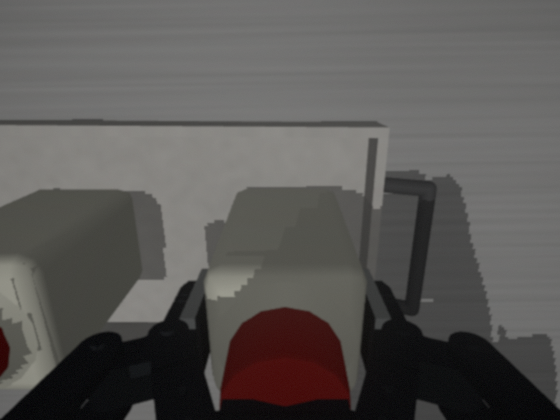

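View pics/s20.png

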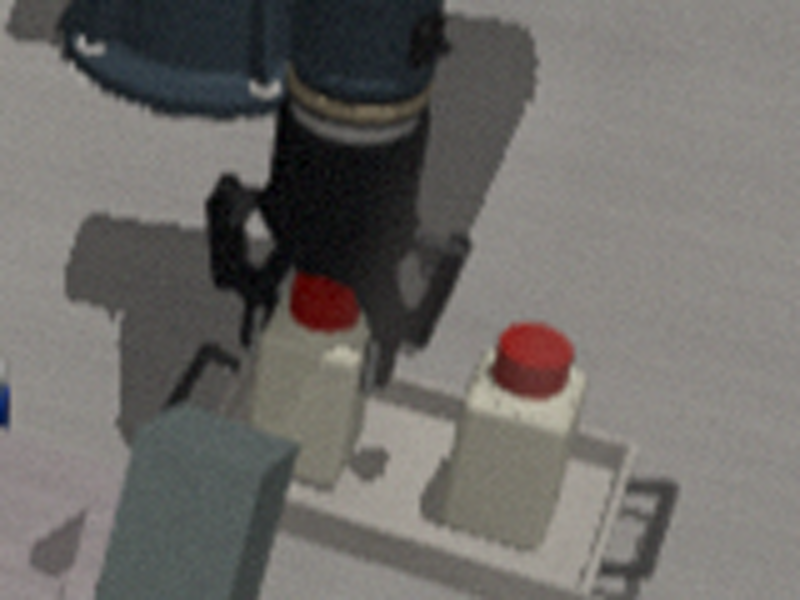

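Upright (base edge v≈188, level with its neighbour's at v≈190). Release and rise straight up.

Request:
send_rows --steps '[[[0.8, 0, 0, 0.001, 0], [0.8, 0, 0, 0.001, 0], [0.2, 0, 0, 0.001, 0], [0.2, 0, 0, 0.001, 0], [0.15, 0, 0, 0.001, 0]]]'

```text
t: 32.28
tcp_pos: [0.409, 0.197, 0.0598]
tool_rot: [0.504, 0.496, -0.503, 0.497]
force: [-0.3, -0.1, 0.7]
finger_gap: 0.849
```

```bash
python3 look.py wrist:w21
```

```text
{'t': np.float64(32.275), 'tcp_pos': array([0.409 , 0.197 , 0.0598]), 'force': array([-0.3381, -0.1408,  0.7295]), 'ft_torque': array([ 0.0278,  0.017 , -0.0054]), 'finger_gap': np.float64(0.8489), 'q': array([2.0180e-01, 6.2080e-01, 1.9948e+00, 1.0000e-04, 5.2560e-01,
       1.7866e+00])}
```

View pics/w21.png

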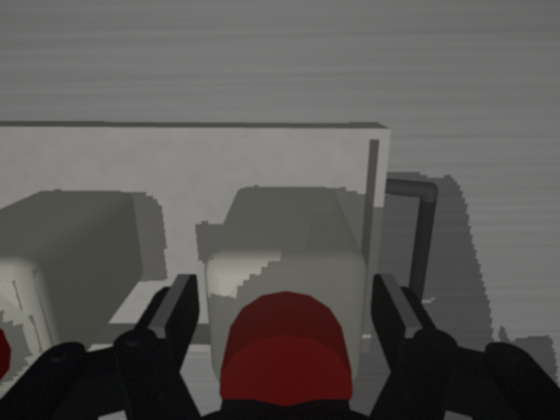

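Request:
send_rows --steps '[[[0.15, 0, 0, 0.02, 0], [0.15, 0, 0, 0.06, 0], [0.15, 0, 0, 0.11, 0], [0.15, 0, 0, 0.17, 0], [0.15, 0, 0, 0.22, 0], [0.15, 0, -0.04, 0.25, 0], [0.15, 0, -0.08, 0.25, 0], [0.15, 0, -0.1, 0.25, 0]]]'

```text
t: 33.33
tcp_pos: [0.4085, 0.0955, 0.3103]
tool_rot: [0.504, 0.496, -0.504, 0.497]
force: [-1.1, 0.5, -0.5]
finger_gap: 0.848
```

Request:
send_rows --steps '[[[0.15, 0, 0, 0, 0], [0.15, 0, 0, 0, 0]]]'

```text
t: 33.58
tcp_pos: [0.4086, 0.0973, 0.3096]
tool_rot: [0.504, 0.497, -0.504, 0.496]
force: [0.1, -0.2, -0.5]
finger_gap: 0.848
```

```bash
python3 look.py scene:s22 top:t22
```

```text
{'t': np.float64(33.575), 'tcp_pos': array([0.4086, 0.0973, 0.3096]), 'force': array([ 0.1466, -0.1561, -0.5353]), 'ft_torque': array([-0.0342, -0.0276,  0.0164]), 'finger_gap': np.float64(0.8484), 'q': array([-3.4000e-02,  1.4120e-01,  1.8058e+00,  6.0000e-04,  1.1951e+00,
        1.5509e+00])}
```

View pics/s22.png

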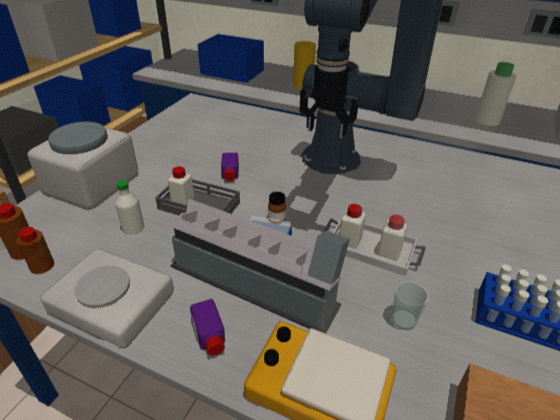

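View pics/t22.png

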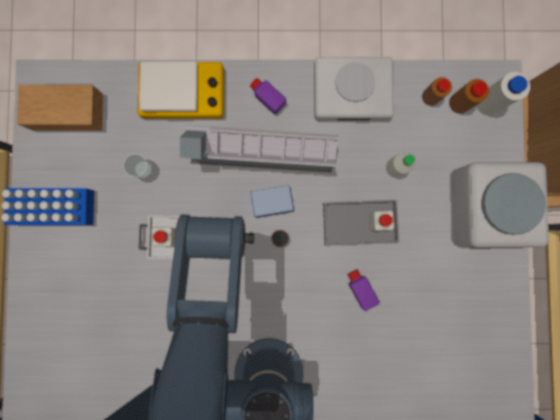

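Run:
```python
from h import *
B={}
for n in["top","scene"]:
    im=cv2.imread(f"pics/{n[0]}22.png");h=cv2.cvtColor(im,cv2.COLOR_BGR2HSV)
    m=(((h[...,0]<8)|(h[...,0]>172))&(h[...,1]>120)&(h[...,2]>60)).astype(np.uint8)
    N,l,s,c=cv2.connectedComponentsWithStats(m)
    B[n]=[c[i] for i in range(1,N) if s[i,4]>50]
near=lambda n,p:min(B[n],key=lambda c:np.hypot(*(c-p)))
for a,b in(((386,220),(179,172)),((161,237),(396,222))):
    x,r=tri(("top",near("top",a)),("scene",near("scene",b)));print(x.round(3),r.round(4))
print("scene cap3 on z .109:",onz("scene",near("scene",(354,210)),.109).round(3))
manip.sign_off()
```

```text
[ 0.455 -0.336  0.111] 0.0049
[0.41  0.307 0.111] 0.0046
scene cap3 on z .109: [0.407 0.199 0.109]
the job is handed in; nothing more can be done
```

I placed all three bottles and handed the job in at about 33.7 s of the 72 s allowed; sign-off gave no verdict.

- **Weights:** The bottles from the right (-y) and left (+y) bays each pulled about 4.6 N when lifted, so both are full and went into the flat tray. The middle one pulled about 1.0 N, so it is empty and went into the crate.
- **Placing:** I turned each leaning bottle upright in the grip by pressing its lower base edge on the container floor and moving the gripper sideways. I took the downward press off before opening the fingers.
- **Last checks:**
  - The final camera pictures show all three bottles upright. The bystanders look the same as at the start by eye; I did not measure their positions.
  - Cap positions agree with the slots to within a few millimetres. The crate bottle is at about (0.455, -0.336) and the tray bottles at (0.410, 0.307) and (0.407, 0.199).
  - The gripper was open and raised clear of everything.
- **Disagreements:**
  - The top and wrist cameras differed by about 7 mm on the tray's y position. I aimed between the two, which keeps both bottles well inside the limits.
  - The arm hid the third bottle from the top camera, so its position comes from the scene camera alone, using an assumed cap height.

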